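# Set the stock feeder's feed lever

### The arm

A 6-joint arm with a two-finger parallel gripper is mounted at the origin on the work surface. World frame = base frame: x ahead of the robot, y to its left, z up, the work surface at z = 0. Lengths are in m, angles in rad, forces in N, time in s.
With the tool pointing down it reaches from about 0.275 to 1 m from the base axis. Payload 8.4 kg.
Tool frame: the origin (TCP) lies between the finger pads; the fingertips stand 8 mm ahead of it and the grasp point (between the pads) lies 11 mm behind it (env.tip_extent is the distance from the TCP to the fingertips, in m); z points along the fingers, x is the direction in which the jaws open and shut, and the axes are right-handed (so a half turn about z gives the same grasp; the last joint's range is limited). The gripper opens to 85 mm and grips with 20 to 120 N. Pads are 22 mm wide; open, the fingers measure 114 mm over their backs; the gripper's body (76 mm by 85 mm) begins 54 mm behind the grasp point. The pads swing forward as they close: fully open they stand 13 mm farther back than shut.
Start: joints at [1.168, 0.353, 1.633, -0, 1.155, -0.002], TCP at [0.244, 0.575, 0.239] pointing down, gripper open.
Joint ranges: [-2.63, 2.63], [-0.92, 2.1], [0.06, 2.66], [-1.3, 4.44], [0, 2.69], [-3.02, 3.02]. Speed limits (rad/s): [2.22, 2.22, 2.79, 3.14, 3.14, 3.14].

### API

Orientations are given as a unit quaternion [x, y, z, w].
In Python, from bench import env, imaging, workorder gives the robot as it stands.
- The arm moves only by the shell command python3 -m handwheel 'ROWS' [FORCE]. ROWS is JSON, a list of rows, each a list of 7 numbers: the shift along the tool's x, y, z in m, then the turn, a rotation vector about the tool's x, y, z in degrees, then the opening, from 0 (shut) to 1 (fully open). A call has 1 to 20 rows; each row shifts and turns the commanded pose from where the row before left it, along the tool's axes as they then stand; what a row does not reach is not made up. A row lasts 1/12 s, in which the tool goes at most 41.7 mm and 7.16 degrees, less where a joint would pass 70% of its speed; a pose out of reach is approached as far as the arm can. A call with a gripper value outside its range is refused whole. The fingers move at their own pace and stop on an object; FORCE is the grip in N (left out, the last holds). Time passes only in rows, so rows that do not move let the fingers close. It gives the time, the measured TCP pose, the force and the opening at its end, in the units of the state.
- env.read_state(): the state, without advancing time (a new reading comes with each control period).
- imaging.snapshot(name): name is "side" or "top" or "wrist"; returns a dict with "pixels" (400x640x3 uint8, blue, green, red), "K" (3x3 intrinsics, pixels), "cam_to_world" (4x4, takes a point from camera to world coordinates); the wrist camera has in their place "T_tool_cam" (4x4, takes a point from camera to tool coordinates, whose origin is the TCP and whose axes are the tool frame's). Camera axes: x right, y up, looking along -z (the intrinsics and any distortion apply to the point x, -y, -z); pixel columns grow to the right and rows downward; lengths in m; the calibration is good to about 2 mm. A picture is of the moment at which its call begins: read the wrist's pose just before it. There is no depth.
- workorder.close_job(): hands the job in, once; it reports no verdict.
The state is a dict: "time_s": time; "qpos": joint angles; "joint_velocities": joint speeds; "joint_torque": joint torques, N m; "tcp_pos": TCP position; "eef_rot": TCP orientation; "contact_force": force on the tool from outside, world axes, zero at the start; "wrist_torque": the same for the moment, N m; "grip_width": opening from 0.0 (shut) to 1.0 (fully open).
Only numpy, scipy, OpenCV 4.12 (cv2) and the standard library are available. Lean on these libraries where they do the work, as an engineer would, in place of code of your own. Each camera call takes 0.05 s, during which the arm holds its last target. There are 200 camera calls.

### The job

Set the feed on the stock feeder before the next panel is routed: swing the long feed lever, the one with the upright black handle, out of its middle notch into the notch marked by the upright steel index pin, and let go so that it rests in that notch. Leave the short lock lever behind it where it is.

Things in the scene. Friction and masses are not known exactly. Their poses are not given: they have to be found in the camera images.
- feed_knob (a point): Upright round black handle on the end of the long feed lever, 66 mm tall, 22 mm thick at the foot to 28 mm near the top. Point: on its axis, half-way up (33 mm to the flat arm under it), 55 mm above the flat top of the green casting, which is 80 mm above the bench. Own axes: z up, +x along the arm to the upright pivot, 120 mm away. It can turn between the fingers as the level arm swings.
- feed_lever (a joint): Swing of the feed lever, rad, anticlockwise positive from above; starts at 0, the middle notch. A sprung detent draws it into the nearest of five notches, at -0.76, -0.38, 0, 0.38, 0.76 (stops at +-0.82): gaps in the low rim under the arm's end. Moving it slowly takes up to about 5 N at the handle.
- index_pin_top (a point): Top centre of the index pin, plain steel, 10 mm thick with a 16 mm round head, 30 mm tall on the casting's top, 160 mm from the lever's pivot, straight outward of the notch it marks: there the handle's axis lies on the line from pivot to pin, 40 mm short of it. The lever passes inside the pin. The other three outer notches have flat plugs, 10 mm wide, 3 mm high; the middle one has none.
- lock_lever_tip (a point): Centre of the 24 mm black ball on the short, stiff lock lever (62 mm long), about 107 mm above the bench, on the same casting, on the far side of the feed lever's pivot from its handle and 170 to 320 mm from the handle. A bystander, not to be moved.

How it is judged:
By the outcome, as a careful person would: the job done as asked, in the order asked, and still so for the second after the job is handed in, with the robot touching nothing.
It also fails if it takes over 32 s, if anything falls off the work surface, if the arm or the gripper's body presses on something with over 40 N, if the wrist force passes 120 N, or if a joint passes its speed limit or range.

## Working session

There is one attempt and no reset: what is moved stays moved. The work goes in short steps, Python scripts to look and compute and a shell command to move; the robot and the scene stay as the last step left them, time stands still between calls to the robot, and variables do not carry over. Pictures are saved under pics/ and viewed, about 8 in all and at most 12, crops included, and the job is handed in when it is done.

```bash
mkdir -p pics; ls; cat > h.py <<'E'
import numpy as np, cv2
from bench import env, imaging, workorder
from scipy.spatial.transform import Rotation as R
def tool():
    s=env.read_state(); T=np.eye(4); T[:3,:3]=R.from_quat(s['eef_rot']).as_matrix(); T[:3,3]=s['tcp_pos']; return T
def snap(n):
    T=tool(); d=imaging.snapshot(n); C=d['cam_to_world'] if n!='wrist' else T@np.array(d['T_tool_cam'])
    return d['pixels'],np.array(d['K']),np.array(C),d
def ray(K,C,u,v):
    p=np.linalg.inv(K)@[u,v,1]; return C[:3,3], C[:3,:3]@[p[0],-p[1],-p[2]]
def plane(K,C,u,v,z):
    o,r=ray(K,C,u,v); return o+r*(z-o[2])/r[2]
def proj(K,C,P):
    c=C[:3,:3].T@(np.array(P)-C[:3,3]); q=K@[c[0],-c[1],-c[2]]; return q[:2]/q[2]
E
python3 - <<'E'
from h import *
for n in ('top','side'):
    p,K,C,d=snap(n); cv2.imwrite(f'pics/{n}0.png',p); np.savez(f'{n}0.npz',K=K,C=C); print(n,d.keys(),K,C.round(3))
s=env.read_state();print(s)
E
```

```text
pics
top dict_keys(['pixels', 'K', 'cam_to_world']) [[487.73389203   0.         313.65557949]
 [  0.         487.73389203 205.42452116]
 [  0.           0.           1.        ]] [[-0.013  0.979 -0.204  0.446]
 [-1.    -0.014 -0.002 -0.01 ]
 [-0.005  0.204  0.979  1.127]
 [ 0.     0.     0.     1.   ]]
side dict_keys(['pixels', 'K', 'cam_to_world']) [[362.18963314   0.         318.96058995]
 [  0.         362.18963314 202.17996702]
 [  0.           0.           1.        ]] [[ 0.889  0.277 -0.364  0.385]
 [-0.457  0.518 -0.723 -0.508]
 [-0.011  0.809  0.587  0.537]
 [ 0.     0.     0.     1.   ]]
{'time_s': 0.1, 'qpos': array([ 1.16763022e+00,  3.53578461e-01,  1.63409997e+00,  2.69214983e-05,
        1.15522291e+00, -2.41346689e-03]), 'joint_velocities': array([-1.07360519e-03, -9.33574947e-04, -1.74305479e-03,  1.76100505e-03,
       -9.03681689e-05, -5.89197327e-04]), 'joint_torque': array([-1.21013803e-03, -6.06351542e+01, -3.42819250e+01,  4.24739574e-05,
        3.97690965e-03, -5.08690528e-05]), 'tcp_pos': array([0.24364376, 0.57506693, 0.23861982]), 'eef_rot': array([ 8.33702850e-01,  5.52212939e-01, -5.53170796e-04,  3.49742066e-04]), 'contact_force': array([0.56827023, 0.54498771, 0.21674987]), 'wrist_torque': array([ 0.03352297, -0.01325042,  0.04095684]), 'grip_width': 0.9975091564696655}
```

View pics/top0.png

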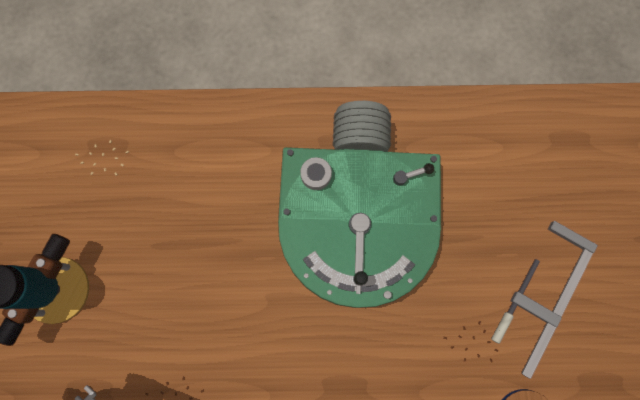

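View pics/side0.png

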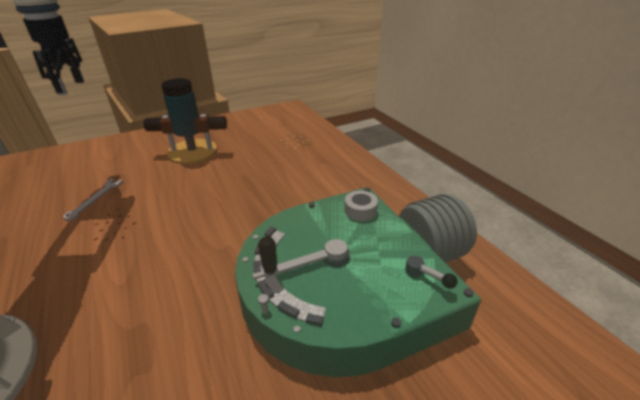

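The top view shows the pivot at about (360,223), the handle at about (360,278) and a pin candidate at (388,295). The lock lever runs from (400,177) to (429,169). In the side view the pin stands at about (264,302) and the handle at (268,252). Next I'll measure these.

```bash
python3 - <<'E'
from h import *
t=np.load('top0.npz');s=np.load('side0.npz')
a=cv2.imread('pics/top0.png')[215:315,295:425];b=cv2.imread('pics/side0.png')[220:335,230:360]
a=cv2.resize(a,None,fx=4,fy=4,interpolation=2);b=cv2.resize(b,None,fx=4,fy=4,interpolation=2)
cv2.imwrite('pics/z0.png',cv2.resize(a,(520,400)));cv2.imwrite('pics/z1.png',b)
K,C=t['K'],t['C']
piv=plane(K,C,360,222.5,.115);kn=plane(K,C,360.5,278,.168);pin=plane(K,C,388,295,.11);ball=plane(K,C,429,169,.107)
print(piv,kn,pin,ball,np.linalg.norm((piv-kn)[:2]),np.linalg.norm((piv-pin)[:2]),np.linalg.norm((ball-kn)[:2]))
an=lambda p:np.arctan2(*(p-piv)[1::-1]);print(an(kn),an(pin))
for P in (piv,kn,pin,ball):print(proj(s['K'],s['C'],P))
E
python3 -c "
import cv2,numpy as np
a=cv2.imread('pics/z0.png');b=cv2.imread('pics/z1.png');b=cv2.resize(b,(452,400));a=cv2.resize(a,(346,266));a=cv2.copyMakeBorder(a,0,134,0,0,0)
cv2.imwrite('pics/z.png',np.hstack([a,b]))"
```

```text
[ 0.61878098 -0.10477321  0.115     ] [ 0.50018358 -0.09724629  0.168     ] [ 0.468229   -0.15772366  0.11      ] [ 0.73561428 -0.25874667  0.107     ] 0.11883601169532644 0.1595921282274479 0.2854995404865133
3.0782115515116746 -2.803396365420511
[335.15645279 241.3053997 ]
[265.82149644 237.03580402]
[263.62300526 297.45646852]
[449.65336437 280.63543588]
```

View pics/z.png

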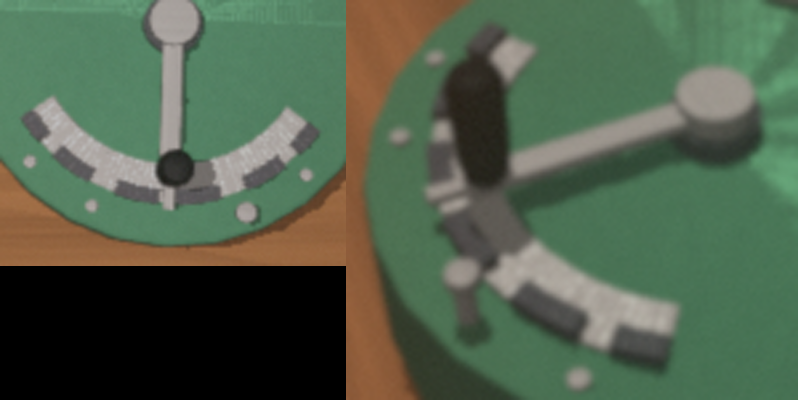

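The pin stands about 0.40 rad anticlockwise of the lever, so the target is the +0.38 notch. The distances check: 119 mm (expected 120), 160 mm (expected 160), and 285 mm to the ball. Next I'll approach above the handle.

```bash
python3 -m handwheel '[[0,0,0,0,0,-5.74,1],[0,0,0,0,0,-5.74,1],[0,0,0,0,0,-5.74,1],[0,0,0,0,0,-5.74,1],[-0.02,0,0,0,0,0,1],[-0.035,0,0,0,0,0,1],[-0.035,0,0,0,0,0,1],[-0.035,0,0,0,0,0,1],[-0.035,0,0,0,0,0,1],[-0.035,0,0,0,0,0,1],[-0.035,0,0,0,0,0,1],[-0.035,0.02,0,0,0,0,1],[-0.03,0.025,0,0,0,0,1],[-0.03,0.025,0,0,0,0,1],[-0.03,0.025,0,0,0,0,1],[-0.03,0.025,0,0,0,0,1],[-0.03,0.025,0,0,0,0,1],[-0.03,0.025,0,0,0,0,1],[-0.03,0.025,0,0,0,0,1],[-0.03,0.025,0,0,0,0,1]]' 30
```

```text
time_s: 1.77
tcp_pos: [0.4645, 0.0685, 0.2392]
eef_rot: [0.707, 0.707, -0.0, -0.0]
contact_force: [0.0, 1.2, 0.2]
grip_width: 0.999
```

```bash
python3 -m handwheel '[[-0.033,0.007,0,0,0,0,1],[-0.033,0.007,0,0,0,0,1],[-0.033,0.007,0,0,0,0,1],[-0.033,0.007,0,0,0,0,1],[-0.033,0.007,0,0,0,0,1],[0,0,0,0,0,0,1],[0,0,0,0,0,0,1]]'
python3 - <<'E'
from h import *
for n in ('wrist','top'):
    p,K,C,d=snap(n); np.savez(n+'1.npz',K=K,C=C); cv2.imwrite(f'pics/{n}1.png',p)
    if n=='wrist':print(C.round(3),tool()[:3,3], [proj(K,C,P).round() for P in ((.5,-.097,.168),(.619,-.105,.115),(.468,-.158,.11))])
E
```

```text
time_s: 2.35
tcp_pos: [0.4987, -0.096, 0.2389]
eef_rot: [0.708, 0.706, -0.0, -0.0]
contact_force: [0.4, -0.1, 0.6]
grip_width: 1.002
[[ 0.003 -0.947 -0.321  0.416]
 [ 1.     0.003  0.    -0.095]
 [ 0.001 -0.321  0.947  0.374]
 [ 0.     0.     0.     1.   ]] [ 0.49839637 -0.0947986   0.23888123] [array([317., 218.]), array([310., 313.]), array([243., 156.])]
```

View pics/wrist1.png

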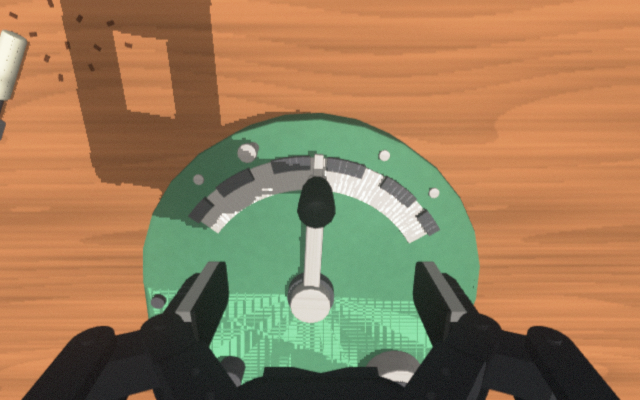

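The wrist view shows the pivot cap at (310,302), the handle with its top at about (316,212), and the pin head at (247,152). The pivot is 11 px from the prediction, so I'll triangulate the top and wrist views before descending.

```bash
python3 - <<'E'
from h import *
t=np.load('top0.npz');w=np.load('wrist1.npz');s=np.load('side0.npz')
def tri(*obs):
    A=np.zeros((3,3));b=np.zeros(3);L=[]
    for c,u,v in obs:
        o,r=ray(c['K'],c['C'],u,v);r/=np.linalg.norm(r);M=np.eye(3)-np.outer(r,r);A+=M;b+=M@o;L.append((M,o))
    X=np.linalg.solve(A,b);return X.round(4),[round(float(np.linalg.norm(M@(X-o))),4) for M,o in L]
print('piv',tri((t,360,222.5),(w,310,302),(s,336,246)))
print('pin',tri((t,388,295),(w,247,152),(s,264,298)))
im=cv2.imread('pics/wrist1.png');m=(im[160:240,285:345].max(2)<50)
ys,xs=np.nonzero(m);print('knob mask',xs.min()+285,xs.max()+285,ys.min()+160,ys.max()+160)
print('w knob',plane(w['K'],w['C'],316.5,ys.max()+160,.165))
for z in (.10,.115,.125):print(plane(w['K'],w['C'],310,302,z))
print(plane(w['K'],w['C'],247,152,.11))
E
```

```text
piv (array([ 0.6199, -0.1053,  0.1016]), [0.0014, 0.0027, 0.0018])
pin (array([ 0.4677, -0.1568,  0.1067]), [0.0016, 0.0024, 0.0014])
knob mask 298 333 177 226
w knob [ 0.50694802 -0.0975499   0.165     ]
[ 0.61774849 -0.10546606  0.1       ]
[ 0.60668091 -0.10488131  0.115     ]
[ 0.59930252 -0.10449148  0.125     ]
[ 0.46499386 -0.15463659  0.11      ]
```

```bash
python3 -m handwheel '[[-0.002,0,0.02,0,0,0,1],[0,0,0.025,0,0,0,1],[0,0,0.025,0,0,0,1],[0,0,0.02,0,0,0,0.7],[0,0,0.015,0,0,0,0.5],[0,0,0,0,0,0,0.4],[0,0,0,0,0,0,0.4]]' 30
python3 -m handwheel '[[0,0,0,0,0,0,0.1],[0,0,0,0,0,0,0.1],[0,0,0,0,0,0,0.1],[0,0,0,0,0,0,0.1],[0,0,0,0,0,0,0.1]]' 30
```

```text
time_s: 3.03
tcp_pos: [0.4982, -0.0953, 0.134]
eef_rot: [0.707, 0.708, -0.0, -0.001]
contact_force: [-0.4, 0.9, 0.2]
grip_width: 0.452
time_s: 3.45
tcp_pos: [0.499, -0.0965, 0.1351]
eef_rot: [0.707, 0.707, 0.0, 0.0]
contact_force: [-3.0, 1.8, 6.4]
grip_width: 0.311
```

The grip holds at 26 mm, which matches the handle. Now I'll swing along the arc, turning the tool with the lever.

```bash
python3 -m handwheel '[[-0.0038,-0.0002,0,0,0,-1.8,0.1],[-0.0038,-0.0002,0,0,0,-1.8,0.1],[-0.0038,-0.0002,0,0,0,-1.8,0.1],[-0.0038,-0.0002,0,0,0,-1.8,0.1],[-0.0038,-0.0002,0,0,0,-1.8,0.1],[-0.0038,-0.0002,0,0,0,-1.8,0.1]]' 30
python3 -m handwheel '[[-0.0038,-0.0002,0,0,0,-1.8,0.1],[-0.0038,-0.0002,0,0,0,-1.8,0.1],[-0.0038,-0.0002,0,0,0,-1.8,0.1],[-0.0038,-0.0002,0,0,0,-1.8,0.1],[-0.0038,-0.0002,0,0,0,-1.8,0.1],[-0.0038,-0.0002,0,0,0,-1.8,0.1],[0,0,0,0,0,0,0.1],[0,0,0,0,0,0,0.1],[0,0,0,0,0,0,0.1]]' 30
python3 - <<'E'
from h import *
for n in ('side','wrist'):
    p,K,C,d=snap(n); np.savez(n+'2.npz',K=K,C=C); cv2.imwrite(f'pics/{n}2.png',p)
a=cv2.resize(cv2.imread('pics/side2.png')[190:340,200:360],(420,394));b=cv2.resize(cv2.imread('pics/wrist2.png'),(380,238))
b=cv2.copyMakeBorder(b,0,156,0,0,0);cv2.imwrite('pics/c2.png',np.hstack([a,b]))
E
```

```text
time_s: 3.95
tcp_pos: [0.4992, -0.1193, 0.1351]
eef_rot: [0.637, 0.771, 0.0, -0.0]
contact_force: [-4.2, 2.3, 8.9]
grip_width: 0.313
time_s: 4.7
tcp_pos: [0.5039, -0.1419, 0.1351]
eef_rot: [0.562, 0.827, -0.0, -0.0]
contact_force: [-6.0, -1.1, 8.9]
grip_width: 0.31
```

View pics/c2.png

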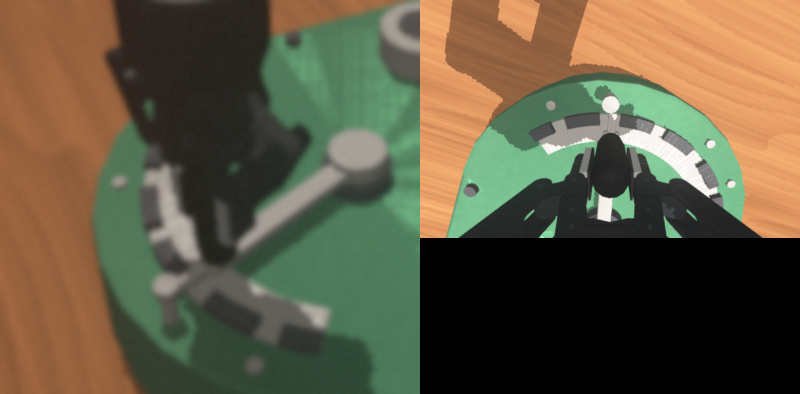

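The lever now points straight at the pin; in the wrist panel the arm, handle and pin head at about (611,104) are in line. Next I'll release, retreat upward and check.

```bash
python3 -m handwheel '[[0,0,0,0,0,0,0.5],[0,0,0,0,0,0,0.7],[0,0,0,0,0,0,0.9],[0,0,0,0,0,0,0.9],[0,0,0,0,0,0,0.9],[0,0,-0.01,0,0,0,0.9],[0,0,-0.025,0,0,0,0.9],[0,0,-0.035,0,0,0,0.9],[0,0,-0.035,0,0,0,0.9],[0,0,-0.025,0,0,0,0.9],[0.03,-0.02,0,0,0,0,0.9],[0.035,-0.02,0,0,0,0,0.9],[0.035,-0.02,0,0,0,0,0.9],[0.035,-0.02,0,0,0,0,0.9],[0.035,-0.01,0,0,0,0,0.9],[0.02,0,0,0,0,0,0.9],[0,0,0,0,0,0,0.9],[0,0,0,0,0,0,0.9]]'
python3 - <<'E'
from h import *
for n in ('top','side'):
    p,K,C,d=snap(n); cv2.imwrite(f'pics/{n}3.png',p)
a=cv2.resize(cv2.imread('pics/top3.png')[140:310,275:445],(400,400),interpolation=2);b=cv2.resize(cv2.imread('pics/side3.png')[190:340,210:360],(400,400),interpolation=2)
cv2.imwrite('pics/c3.png',np.hstack([a,b]))
E
```

```text
time_s: 6.3
tcp_pos: [0.3506, 0.0025, 0.2652]
eef_rot: [0.561, 0.828, 0.0, 0.001]
contact_force: [0.9, 0.2, -0.9]
grip_width: 0.9
```

View pics/c3.png

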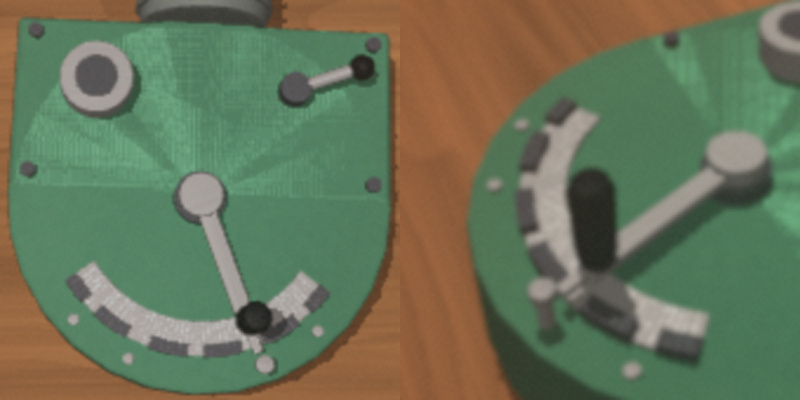

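The top view shows the lever resting in line with the pin (handle at crop (255,318), pin at (265,365)). I'll check the angle and the lock lever numerically, then hand in if both are good.

```bash
python3 - <<'E'
from h import *
t=np.load('top0.npz');K,C=t['K'],t['C']
def blob(im,r0,r1,c0,c1):
    m=(im[r0:r1,c0:c1].max(2)<48).astype(np.uint8);n,l,s,c=cv2.connectedComponentsWithStats(m);i=1+s[1:,4].argmax();return c[i]+[c0,r0],s[i,4]
P=np.array([.6195,-.105])
a=[]
for f in ('top0','top3'):
    im=cv2.imread(f'pics/{f}.png');k,n=blob(im,262,292,340,400);b,_=blob(im,160,178,422,436)
    q=plane(K,C,*k,.165)[:2];a.append(np.arctan2(*(q-P)[::-1])%(2*np.pi));print(f,k,n,b,q,np.linalg.norm(q-P))
d=a[1]-a[0];print('swing',d)
if abs(d-.38)<.05: print(workorder.close_job())
E
```

```text
top0 [360.54878049 277.3902439 ] 82 [428.96875 168.4375 ] [ 0.50153219 -0.09765268] 0.11819639565556722
top3 [382.7027027  274.72072072] 111 [428.96875 168.4375 ] [ 0.50613084 -0.14110498] 0.11897956419673326
swing 0.370518953036552
the job is handed in; nothing more can be done
None
```

The feed lever is now in the notch marked by the index pin (+0.38 rad), and I have handed the job in. I gripped the black handle, swung it about 22° along its arc, let go, and drew the arm up and clear.

- **Lever position:** after release, the top camera measured a swing of 0.371 rad against the 0.38 rad notch, a difference within measuring error. The top and side views both show the arm in line with the pin.
- **Lock lever:** its ball is at the same pixel before and after, so it did not move.
- **Forces and time:** the wrist force read about 11 N at most at the end of each move, and the job took about 6.4 s.
- **Disagreement:** partway through, the wrist view put the pivot cap 11 px from where I had predicted it. Triangulating three views showed the cap sits lower than I had assumed (about 102 mm above the bench, not 115 mm), and its position in plan was unchanged. No check failed after that.

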